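# Wedge the rocking gauge stand

### The arm

A 6-joint arm with a two-finger parallel gripper is mounted at the origin on the work surface. World frame = base frame: x ahead of the robot, y to its left, z up, the work surface at z = 0. Lengths are in mm, angles in rad, forces in N, time in s.
With the tool pointing down it reaches from about 275 to 1000 mm from the base axis. Payload 8.4 kg.
Tool frame: the origin (TCP) lies midway between the tips of the shut fingers; the grasp point (between the pads) lies behind it (r.pinch_z is the z of the grasp point in the tool frame, in mm); z points along the fingers, y is the direction in which the jaws open and shut (so a half turn about z gives the same grasp; the last joint's range is limited). The gripper opens to 85 mm and grips with 20 to 120 N. Pads are 22 mm wide; open, the fingers measure 114 mm over their backs; the gripper's body (76 mm by 85 mm) begins 54 mm behind the grasp point. The pads swing forward as they close: fully open they stand 13 mm farther back than shut.
Start: joints at [1.127, 0.353, 1.633, -0, 1.155, -0.002], TCP at [267.228, 564.993, 231.281] pointing down, gripper open.
Joint ranges: [-2.63, 2.63], [-0.92, 2.1], [0.06, 2.66], [-1.3, 4.44], [0, 2.69], [-3.02, 3.02]. Speed limits (rad/s): [2.22, 2.22, 2.79, 3.14, 3.14, 3.14].

### API

Orientations are given as [roll, pitch, yaw] about the fixed x, y, z axes, in that order (R = Rz(yaw) Ry(pitch) Rx(roll)).
In Python, from rig import r, optics, ticket gives the robot as it stands.
- The arm moves only by the shell command python3 -m jog 'ROWS' [FORCE]. ROWS is text: rows parted by semicolons, each of 7 numbers parted by spaces: the closure in counts, from 0 (fully open) to 255 (shut), then the shift along the tool's x, y, z in mm, then the turn, a rotation vector about the tool's x, y, z in degrees. A call has 1 to 5 rows; each row shifts and turns the pose as measured when the row begins, along the tool's axes as they then stand; what a row does not reach is not made up. A row lasts 1/12 s, in which the tool goes at most 41.7 mm and 7.16 degrees, less where a joint would pass 70% of its speed; a pose out of reach is approached as far as the arm can. A call with a gripper value outside its range is refused whole. The fingers move at their own pace and stop on an object; FORCE is the grip in N (left out, the last holds). Time passes only in rows, so rows that do not move let the fingers close. It gives the time, the measured TCP pose, the force and the opening at its end, in the units of the state.
- r.sense(): the state, without advancing time (a new reading comes with each control period).
- optics.grab_frame(name): name is "scene" or "top"; returns the picture (480x640x3 uint8, red, green, blue); there is no depth.
- optics.camera_info(name): a dict with "fx", "fy", "cx", "cy" (pixels), "world_from_camera" (4x4, takes a point from camera to world coordinates). Camera axes: x right, y down, z forward; pixel columns grow to the right and rows downward; lengths in mm; the calibration is good to about 2 mm. A picture is of the moment at which its call begins. camera_info takes no time and is no camera call.
- ticket.sign_off(): hands the job in, once; it reports no verdict.
The state is a dict: "clock": time; "qpos": joint angles; "qvel": joint speeds; "joint_efforts": joint torques, N m; "eef_pos": TCP position; "tcp_rot": TCP orientation; "contact_force": force on the tool from outside, world axes, zero at the start; "wrist_torque": the same for the moment, N m; "opening": opening from 0.0 (shut) to 1.0 (fully open).
Only numpy, scipy, OpenCV 4.12 (cv2) and the standard library are available. Lean on these libraries where they do the work, as an engineer would, in place of code of your own. Each camera call takes 0.05 s, during which the arm holds its last target.

### The job

The green gauge stand rocks because its foot nearest the orange wedge is short. Push the wedge along the bench with the fingertips, thin end first, under that short foot until the stand sits level and no longer rocks, with its far corner foot down on the bench, then take the hand away. Do not lift the wedge off the bench, do not push or lift the stand itself with the hand, and leave the socket, the jar and the screwdriver where they are.

Things in the scene. Friction and masses are not known exactly. Their poses are not given: they have to be found in the camera images.
- stand: Green gauge stand, about 2.4 kg, loose. Plate 240 (x) by 170 (y) mm, underside 34 mm up when level; on it a shaft in V blocks (to 110 mm up, ends at x = -110) and a dial column (178 mm). Origin: bench height under the plate's middle; z up when level; +x is roughly the way the wedge goes in. Four black domed feet, radius 20 mm, at x -95/+95, y -60/+60; the one at -95, +60 is short.
- short_foot (a point): Lowest point of the short foot's dome (x -95, y +60 mm on the stand). The foot is 6 mm short: the stand rests tipped 3.4 degrees on to it, rocking about the right and left feet. On the bench at the start, 6 mm up when the stand is level
- wedge: Orange plastic wedge, 120 g, 120 mm long (x), 60 mm wide (y); height falls evenly from 20 mm at the upright heel face (x = -60) to 1.5 mm at the toe (x = +60). Origin: centre of its flat underside; x from heel to toe. Starts with its toe 30 to 65 mm from the short foot's centre, pointing at it within about 15 degrees. Friction keeps it where it is pushed.
- wedge_toe (a point): Middle of the toe edge, at bench height. The stand is level when this is about 27 mm past the short foot's centre. Going in, the wedge resists with about 3 to 7 N; when the stand is level its diagonally opposite foot (at x +95, y -60, hanging 6 mm up before) lands and the resistance climbs quickly past 10 N: enough. Driven on, it jacks up or shoves the stand
- wedge_heel (a point): Middle of the wedge's heel face, 10 mm above the underside
- socket: Bystander: loose steel wrench socket standing upright, 32 mm across, 38 mm high; origin at its foot
- grease_jar: Bystander: loose white jar with red cap, 60 mm across, 65 mm high; origin at its foot
- driver: Bystander: loose screwdriver with yellow handle lying on the bench
Things that resemble listed ones, but are neither listed nor needed, are in the scene too. Several things have the shape of the wedge; the one meant has the colours described above.

How it is judged:
By the outcome, as a careful person would: the job done as asked, in the order asked, and still so for the second after the job is handed in, with the robot touching nothing.
It also fails if it takes over 48 s, if anything falls off the work surface, if the arm or the gripper's body presses on something with over 40 N, if the wrist force passes 120 N, or if a joint passes its speed limit or range.

## Working session

There is one attempt and no reset: what is moved stays moved. The work goes in short steps, Python scripts to look and compute and a shell command to move; the robot and the scene stay as the last step left them, time stands still between calls to the robot, and variables do not carry over. Pictures are saved under pics/ and viewed, and the job is handed in when it is done.

```bash
mkdir -p pics; ls; python3 - <<'E'
from rig import r, optics, ticket
import cv2,numpy as np
np.set_printoptions(precision=3,suppress=True)
for n in("scene","top"):
    im=optics.grab_frame(n); cv2.imwrite(f"pics/{n}0.png",im[:,:,::-1])
    c=optics.camera_info(n); print(n,c["fx"],c["fy"],c["cx"],c["cy"]);print(np.array(c["world_from_camera"]))
s=r.sense();print(s,r.pinch_z)
E
```

```text
pics
scene 465.3915024030702 465.3915024030702 320.67778021511464 240.71439194057334
[[   0.538    0.699   -0.47   944.552]
 [   0.843   -0.449    0.298 -340.104]
 [  -0.003   -0.557   -0.831  653.522]
 [   0.       0.       0.       1.   ]]
top 449.0813227636612 449.0813227636612 321.04197507587486 236.94881387337924
[[  -0.015   -0.996    0.093  509.944]
 [  -1.       0.015   -0.004 -125.419]
 [   0.003   -0.093   -0.996  822.079]
 [   0.       0.       0.       1.   ]]
{'clock': 0.1, 'qpos': array([ 1.127,  0.354,  1.634,  0.   ,  1.155, -0.002]), 'qvel': array([-0.   , -0.002,  0.001, -0.001, -0.   ,  0.   ]), 'joint_efforts': array([ -0.001, -60.635, -34.282,  -0.   ,   0.004,   0.   ]), 'eef_pos': array([267.064, 564.61 , 230.642]), 'tcp_rot': array([-3.14, -0.  ,  2.7 ]), 'contact_force': array([-0.022, -0.168,  0.154]), 'wrist_torque': array([-0.024,  0.037, -0.037]), 'opening': 1.0007606877428175} -18.700000000000003
```

View pics/scene0.png

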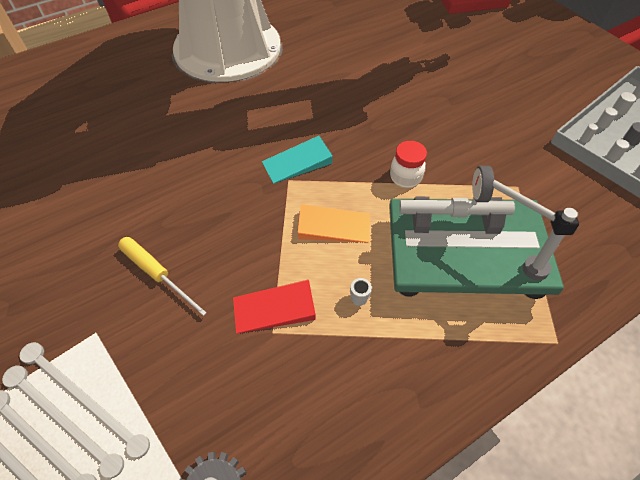

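View pics/top0.png

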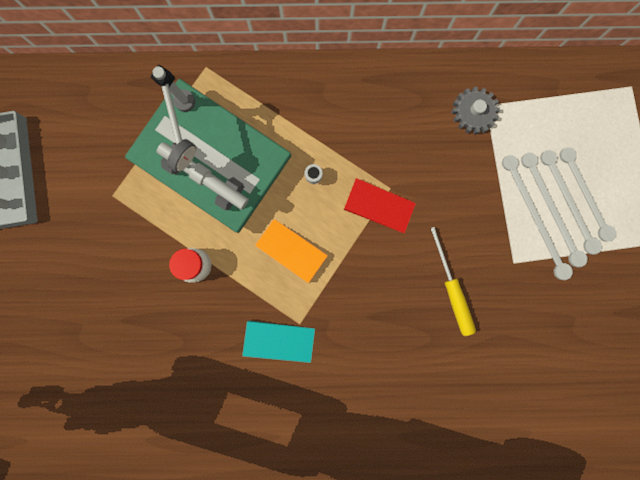

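The top view shows the orange wedge at about (291,251). The stand's nearest (short-foot) corner is at about (238,232), the socket at (313,173) and the jar at (188,265). Next I'll measure the corners.

```bash
cat > h.py <<'E'
import cv2,numpy as np
from rig import optics
np.set_printoptions(precision=1,suppress=True)
def ray(n,uv):
    c=optics.camera_info(n);T=np.array(c["world_from_camera"])
    d=T[:3,:3]@np.array([(uv[0]-c["cx"])/c["fx"],(uv[1]-c["cy"])/c["fy"],1]);return T[:3,3],d/np.linalg.norm(d)
def onz(n,uv,z):
    o,d=ray(n,uv);return o+d*(z-o[2])/d[2]
def tri(a,b):
    o1,d1=ray("top",a);o2,d2=ray("scene",b)
    t=np.linalg.lstsq(np.stack([d1,-d2],1),o2-o1,rcond=None)[0]
    p,q=o1+t[0]*d1,o2+t[1]*d2
    return (p+q)/2,np.linalg.norm(p-q)
def proj(n,p):
    c=optics.camera_info(n);T=np.linalg.inv(np.array(c["world_from_camera"]));q=T@np.append(p,1)
    return np.array([c["fx"]*q[0]/q[2]+c["cx"],c["fy"]*q[1]/q[2]+c["cy"]])
def mask(im,lo,hi):
    m=cv2.inRange(cv2.cvtColor(im,cv2.COLOR_RGB2HSV),lo,hi)
    return m
E
python3 - <<'E'
from h import *
for n in("top","scene"):
    im=cv2.cvtColor(cv2.imread(f"pics/{n}0.png"),cv2.COLOR_BGR2RGB)
    for nm,lo,hi in(("orange",(10,190,120),(22,255,255)),("green",(60,90,30),(85,255,140))):
        m=mask(im,lo,hi);cs,_=cv2.findContours(m,0,2);c=max(cs,key=cv2.contourArea)
        print(n,nm,cv2.contourArea(c),cv2.approxPolyDP(cv2.convexHull(c),2.5,True)[:,0].tolist())
    x,y,w,h=((130,60,220,240) if n=="top" else (280,170,300,140))
    k=2.6
    cv2.imwrite(f"pics/{n}0z.png",cv2.resize(cv2.imread(f"pics/{n}0.png")[y:y+h,x:x+w],None,fx=k if n=="scene" else 2.5,fy=k if n=="scene" else 2.5,interpolation=2))
E
```

```text
top orange 2062.0 [[273, 220], [326, 255], [308, 282], [256, 245]]
top green 7513.0 [[178, 80], [290, 155], [238, 231], [126, 157]]
scene orange 0.0 [[162, 274]]
scene green 2.0 [[399, 200], [391, 204], [391, 200]]
```

View pics/top0z.png

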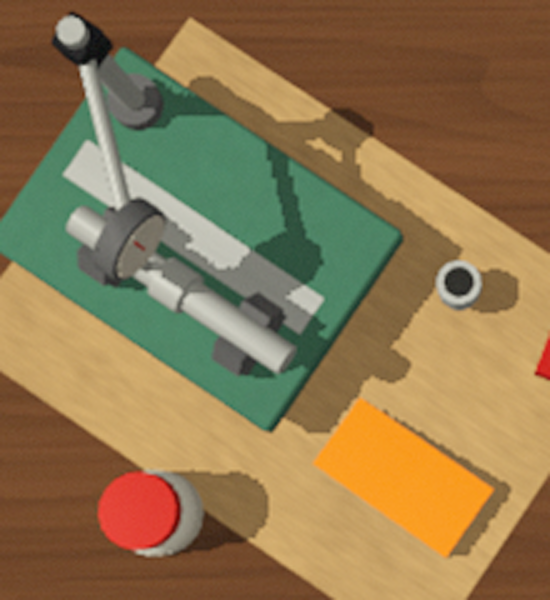

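View pics/scene0z.png

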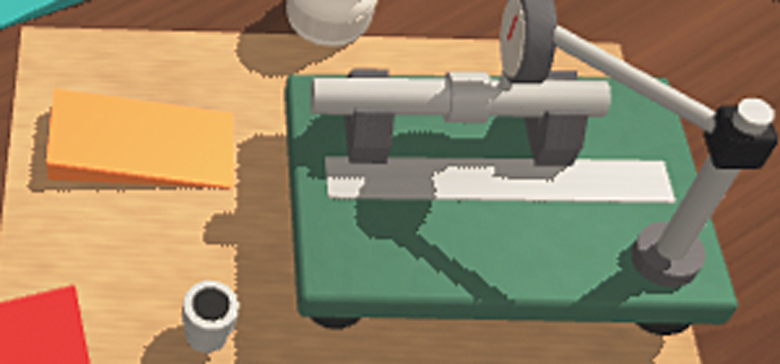

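```bash
python3 - <<'E'
from h import *
print("plate tri")
for a,b in(((238,231),(391.5,200.8)),((290,155),(396,285.4)),((178,80),(562,287)),):
    print(*tri(a,b))
print("wedge tri")
for a,b in(((256.5,245),(369.6,213)),((273,220.5),(368,242)),((326.5,255.5),(298,232.7)),((308.5,282),(300,204.6))): print(*tri(a,b))
T=[onz("top",(256.5,245),1.5),onz("top",(273,220.5),1.5)];H=[onz("top",(326.5,255.5),20),onz("top",(308.5,282),20)]
t=(T[0]+T[1])/2;h=(H[0]+H[1])/2;d=t-h
print("top: toe",t,"heel",h,np.linalg.norm(d[:2]),np.degrees(np.arctan2(d[1],d[0])))
T=[onz("scene",(369.6,213),1.5),onz("scene",(368,242),1.5)];H=[onz("scene",(298,232.7),20),onz("scene",(300,204.6),20)]
t=(T[0]+T[1])/2;h=(H[0]+H[1])/2;d=t-h
print("scene: toe",t,"heel",h,np.linalg.norm(d[:2]),np.degrees(np.arctan2(d[1],d[0])))
for z in (40,44,48):
    P=[onz("top",p,z) for p in((178,80),(290,155),(238,231),(126,157))]
    print(z,[np.linalg.norm((P[i]-P[i-1])[:2]) for i in range(4)])
    for p in P: print(p)
print("socket",onz("top",(313,172),38),"jar",onz("top",(186,264),65), onz("scene",(411,152),65))
E
```

```text
plate tri
[596.1  17.7  46. ] 4.939529124579593
[728.2 -74.8  49.7] 3.415950844078042
[862.8 119.9  60.3] 2.32779706920584
wedge tri
[574.5  -8.4   7. ] 6.2276827096518605
[618.8 -39.9  -1.8] 1.2691527065401522
[ 551.6 -137.    19.8] 2.103102027901461
[ 504.9 -104.5   22.7] 1.6741616840274922
top: toe [595.7 -25.5   1.5] heel [ 527.9 -121.5   20. ] 117.52723039174381 54.74474861109355
scene: toe [596.7 -21.7   1.5] heel [ 527.8 -119.4   20. ] 119.50224786167696 54.825860880718004
40 [np.float64(167.20537279818902), np.float64(245.74657827965322), np.float64(163.13767179882143), np.float64(240.65685947015746)]
[871.4 125.4  40. ]
[730.  -75.6  40. ]
[595.4  16.6  40. ]
[730.6 215.7  40. ]
44 [np.float64(166.3501887227303), np.float64(244.48968947981268), np.float64(162.30329227682995), np.float64(239.426002408422)]
[869.5 124.1  44. ]
[728.8 -75.9  44. ]
[595.   15.9  44. ]
[729.5 213.9  44. ]
48 [np.float64(165.49500464727168), np.float64(243.23280067997212), np.float64(161.4689127548385), np.float64(238.19514534668645)]
[867.7 122.8  48. ]
[727.7 -76.1  48. ]
[594.5  15.1  48. ]
[728.4 212.2  48. ]
socket [ 699.1 -116.1   38. ] jar [538.2  99.4  65. ] [539.6 103.6  65. ]
```

Wedge: toe is at about (596,-23.5), heel at (528,-120.5), heading 54.8°. The short foot is at about (630,24.5), which is 59 mm ahead of the toe and in line with it. I'll push with the fingers part open so both tips bear on the heel, which controls yaw.

```bash
for i in 1 2 3 4; do :; done
python3 -m jog '180 -27.7 -28.8 0 0 0 0;180 -27.7 -28.8 0 0 0 0;180 -27.7 -28.8 0 0 0 0;180 -27.7 -28.8 0 0 0 0;180 -27.7 -28.8 0 0 0 0'
```

```text
clock: 0.52
eef_pos: [329.6, 374.9, 227.7]
tcp_rot: [-3.14, -0.002, 2.708]
contact_force: [0.7, -0.4, 0.1]
opening: 0.3
```

```bash

python3 -m jog '180 -27.7 -28.8 0 0 0 0;180 -27.7 -28.8 0 0 0 0;180 -27.7 -28.8 0 0 0 0;180 -27.7 -28.8 0 0 0 0;180 -27.7 -28.8 0 0 0 0'
```

```text
clock: 0.93
eef_pos: [394.5, 176.8, 226.8]
tcp_rot: [-3.139, -0.002, 2.711]
contact_force: [1.1, -0.2, -0.4]
opening: 0.295
```

```bash

python3 -m jog '180 -27.7 -28.8 0 0 0 0;180 -27.7 -28.8 0 0 0 0;180 -27.7 -28.8 0 0 0 0;180 -27.7 -28.8 0 0 0 0;180 -27.7 -28.8 0 0 0 0'
python3 -m jog '180 -27.7 -28.8 0 0 0 0;180 -27.7 -28.8 0 0 0 0;180 -27.7 -28.8 0 0 0 0;180 0 0 0 0 0 7.1;180 0 0 0 0 0 7.1'
python3 -m jog '180 0 0 0 0 0 7.1;180 0 0 0 0 0 7.1;180 0 0 0 0 0 7.1;180 0 0 0 0 0 7.1;180 0 0 0 0 0 7.1'
python3 -m jog '180 0 0 0 0 0 7.1;180 0 0 0 0 0 7.1;180 0 0 0 0 0 7.1;180 0 0 0 0 0 7.1;180 0 0 0 0 0 7.1'
```

```text
clock: 1.35
eef_pos: [459.9, -21.1, 227.0]
tcp_rot: [-3.14, -0.002, 2.712]
contact_force: [1.3, 0.9, 0.4]
opening: 0.295
clock: 1.77
eef_pos: [500.9, -147.9, 226.3]
tcp_rot: [-3.139, 0.001, 2.458]
contact_force: [0.2, 0.7, -0.6]
opening: 0.294
clock: 2.18
eef_pos: [499.8, -150.5, 224.2]
tcp_rot: [-3.136, 0.001, 1.834]
contact_force: [0.2, 0.5, 0.8]
opening: 0.296
clock: 2.6
eef_pos: [498.3, -150.3, 222.5]
tcp_rot: [-3.134, 0.004, 1.21]
contact_force: [-0.3, 0.4, -0.1]
opening: 0.297
```

```bash

python3 -m jog '180 0 0 0 0 0 7.1;180 0 0 0 0 0 7.1;180 0 7 30 0 0 0;180 0 0 38 0 0 0;180 0 0 38 0 0 0'
python3 -m jog '180 0 0 35 0 0 0;180 0 0 25 0 0 0;180 0 0 0 0 0 0'
python3 - <<'E'
from h import *
from rig import r
s=r.sense();p=s["eef_pos"];print(p,s["tcp_rot"].round(4),s["contact_force"])
a=s["tcp_rot"][2];u=np.array([np.cos(a),np.sin(a)]);v=np.array([np.sin(a),-np.cos(a)])
d=np.array([528,-120.5])-p[:2];print("fwd to heel",d@u,"tool y",d@v)
im=optics.grab_frame("scene");cv2.imwrite("pics/s1.png",im[:,:,::-1])
E
```

```text
clock: 3.02
eef_pos: [509.0, -156.2, 120.8]
tcp_rot: [3.134, 0.001, 0.95]
contact_force: [1.1, -0.4, -0.4]
opening: 0.294
clock: 3.27
eef_pos: [505.0, -155.2, 52.3]
tcp_rot: [3.142, 0.003, 0.95]
contact_force: [-0.8, 0.0, -1.0]
opening: 0.294
[ 505.  -155.2   52.3] [3.1 0.  0.9] [-0.8  0.  -1. ]
fwd to heel 41.63222359791452 tool y -1.4939852434442003
```

View pics/s1.png

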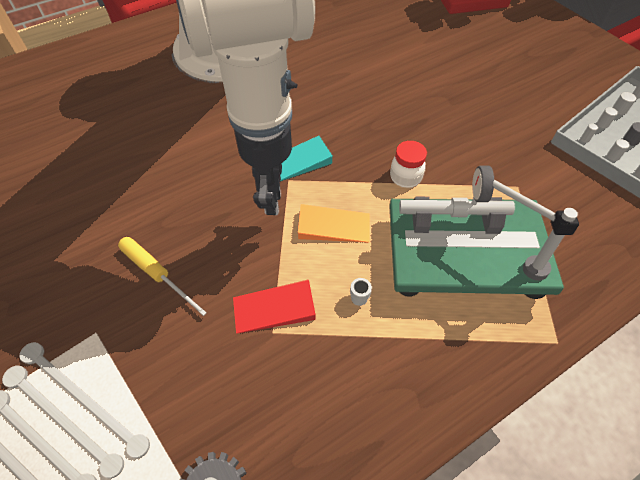

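The fingers hang behind the heel at about (268,205), clear of everything. Lowering slowly.

```bash

python3 -m jog '180 0 -1.5 20 0 0 0;180 0 0 14 0 0 0;180 0 0 5 0 0 0;180 0 0 0 0 0 0'
```

```text
clock: 3.65
eef_pos: [508.2, -155.8, 19.4]
tcp_rot: [3.135, 0.001, 0.95]
contact_force: [0.0, 1.4, -0.4]
opening: 0.296
```

```bash

python3 -m jog '180 0 0 7 0 0 0;180 0 0 5 0 0 0;180 0 0 0 0 0 0'
python3 - <<'E'
from h import *
from rig import r
s=r.sense();p=s["eef_pos"];print(p,s["contact_force"])
a=s["tcp_rot"][2];u=np.array([np.cos(a),np.sin(a)]);v=np.array([np.sin(a),-np.cos(a)])
d=np.array([528,-120.5])-p[:2];print("fwd to heel",d@u,"tool y",d@v)
E
```

```text
clock: 3.9
eef_pos: [511.1, -156.8, 10.6]
tcp_rot: [3.129, -0.001, 0.95]
contact_force: [0.1, -0.1, 0.2]
opening: 0.297
[ 511.1 -156.8   10.6] [ 0.1 -0.1  0.2]
fwd to heel 39.32235207911996 tool y -7.401115616955831
```

```bash

python3 -m jog '180 5 -5 3 0.7 0 0.3;180 5 -2.5 2.5 0 0 0;180 0 0 0 0 0 0'
python3 - <<'E'
from h import *
from rig import r
s=r.sense();p=s["eef_pos"];print(p,s["contact_force"],s["tcp_rot"]*57.3)
a=s["tcp_rot"][2];u=np.array([np.cos(a),np.sin(a)]);v=np.array([np.sin(a),-np.cos(a)])
d=np.array([528,-120.5])-p[:2];print("fwd to heel",d@u,"tool y",d@v)
E
```

```text
clock: 4.15
eef_pos: [511.9, -143.7, 5.9]
tcp_rot: [3.141, -0.002, 0.943]
contact_force: [-0.8, 0.4, 0.1]
opening: 0.294
[ 511.9 -143.7    5.9] [-0.8  0.4  0.1] [180.   -0.1  54. ]
fwd to heel 28.221849349133493 tool y -0.55662216509924
```

```bash

python3 -m jog '180 6 -0.5 0 0 0 -0.8;180 5 0 0 0 0 0;180 4 0 0 0 0 0'
python3 -m jog '180 4 0 0 0 0 0;180 3 0 0 0 0 0;180 3 0 0 0 0 0'
python3 - <<'E'
from h import *
from rig import r
s=r.sense();p=s["eef_pos"];print(p,s["contact_force"],s["tcp_rot"]*57.3)
a=s["tcp_rot"][2];u=np.array([np.cos(a),np.sin(a)]);v=np.array([np.sin(a),-np.cos(a)])
d=np.array([528,-120.5])-p[:2];print("fwd to heel",d@u,"tool y",d@v)
im=optics.grab_frame("scene");cv2.imwrite("pics/s2.png",cv2.resize(im[160:320,230:490,::-1],None,fx=3,fy=3))
E
```

```text
clock: 4.4
eef_pos: [520.6, -129.8, 6.1]
tcp_rot: [3.141, -0.001, 0.959]
contact_force: [0.3, -0.7, 0.2]
opening: 0.296
clock: 4.65
eef_pos: [527.3, -120.2, 6.2]
tcp_rot: [3.141, -0.001, 0.96]
contact_force: [-1.0, -0.8, 0.2]
opening: 0.294
[ 527.3 -120.2    6.2] [-1.  -0.8  0.2] [180.   -0.1  55. ]
fwd to heel 0.19306293270624814 tool y 0.7167680325106776
```

View pics/s2.png

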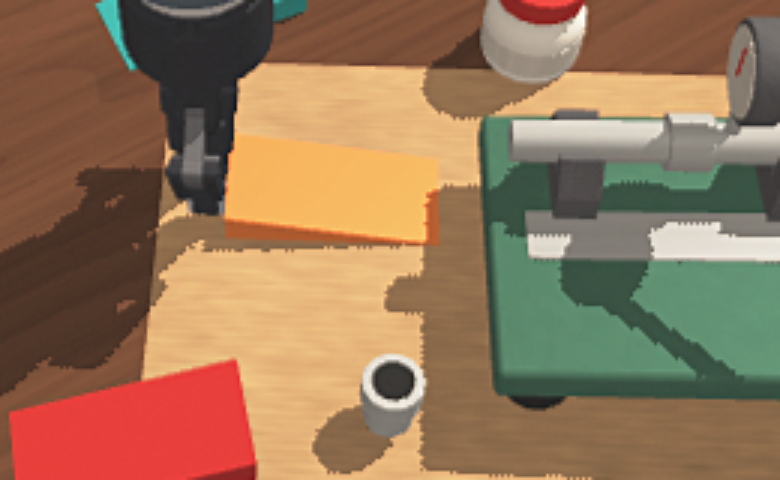

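```bash
python3 - <<'E'
from h import *
a,b=onz("scene",(376,212.5),1.5),onz("scene",(375.3,241.3),1.5);print(a,b,(a+b)/2)
im=optics.grab_frame("top")
m=mask(im,(10,190,120),(22,255,255));c=max(cv2.findContours(m,0,2)[0],key=cv2.contourArea)
print(cv2.approxPolyDP(cv2.convexHull(c),2.5,True)[:,0].tolist())
cv2.imwrite("pics/t2.png",cv2.resize(im[130:330,180:400,::-1],None,fx=2.8,fy=2.8))
E
```

```text
[577.8   7.5   1.5] [626.2 -29.6   1.5] [602.  -11.1   1.5]
[[472, 334]]
```

View pics/t2.png

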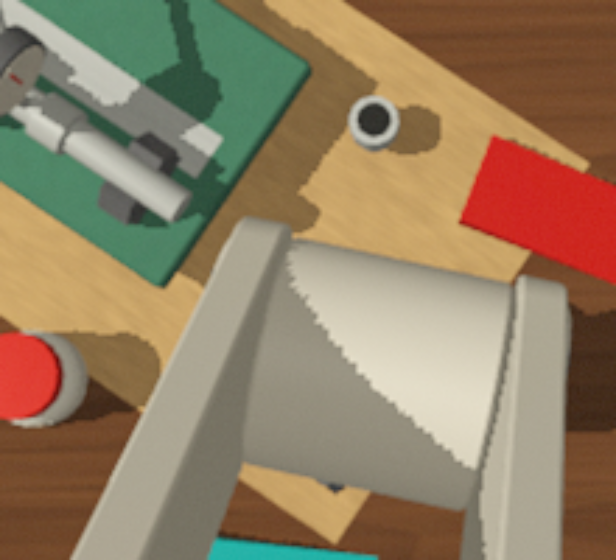

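The fingers are against the heel, and the wedge has moved about 13 mm and stayed straight. There are about 72 mm left to push, of which about 45 mm is free. The arm blocks the top view.

```bash

python3 -m jog '180 8 0 0 0 0 0;180 8 0 0 0 0 0;180 8 0 0 0 0 0;180 4 0 0 0 0 0;180 0 0 0 0 0 0'
python3 - <<'E'
from h import *
from rig import r
s=r.sense();p=s["eef_pos"];print(p,s["contact_force"],s["tcp_rot"]*57.3)
u=np.array([.574,.819]);v=np.array([.819,-.574]);d=p[:2]-np.array([527.3,-120.2]);print(d@u,d@v,s["contact_force"][:2]@u)
im=optics.grab_frame("scene");cv2.imwrite("pics/s3.png",cv2.resize(im[160:320,280:540,::-1],None,fx=3,fy=3,interpolation=2))
E
```

```text
clock: 5.17
eef_pos: [545.1, -95.1, 6.3]
tcp_rot: [3.141, -0.001, 0.959]
contact_force: [-0.0, -0.8, 0.6]
opening: 0.296
[545.1 -95.1   6.3] [-0.  -0.8  0.6] [180.   -0.1  55. ]
30.77058354955576 0.18938396848044547 -0.6229035332350932
```

View pics/s3.png

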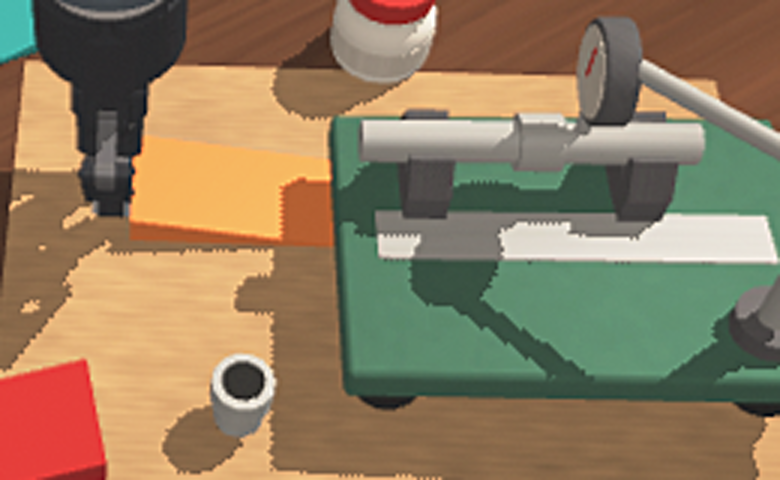

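The wedge is going in straight and its toe is now under the plate edge, at about (330,210) in the crop. From here I'll take short steps and watch the force.

```bash

python3 -m jog '180 4 0 0 0 0 0;180 3 0 0 0 0 0'
python3 -m jog '180 3 0 0 0 0 0;180 3 0 0 0 0 0'
python3 -m jog '180 3 0 0 0 0 0;180 3 0 0 0 0 0'
```

```text
clock: 5.38
eef_pos: [548.8, -89.4, 6.2]
tcp_rot: [3.141, -0.001, 0.959]
contact_force: [-0.4, -1.1, 1.5]
opening: 0.292
clock: 5.55
eef_pos: [551.1, -85.3, 6.2]
tcp_rot: [-3.141, 0.002, 0.96]
contact_force: [-4.3, -7.8, 5.0]
opening: 0.297
clock: 5.72
eef_pos: [553.1, -81.5, 6.2]
tcp_rot: [-3.139, 0.005, 0.961]
contact_force: [-3.7, -5.0, 3.1]
opening: 0.292
```

```bash

python3 -m jog '180 3 0 0 0 0 0;180 3 0 0 0 0 0'
python3 -m jog '180 3 0 0 0 0 0;180 3 0 0 0 0 0'
python3 - <<'E'
from h import *
from rig import r
s=r.sense();p=s["eef_pos"]
u=np.array([.574,.819]);v=np.array([.819,-.574]);d=p[:2]-np.array([527.3,-120.2]);print(d@u,d@v,s["contact_force"][:2]@u)
im=optics.grab_frame("scene");cv2.imwrite("pics/s4.png",cv2.resize(im[160:320,300:560,::-1],None,fx=3,fy=3,interpolation=2))
E
```

```text
clock: 5.88
eef_pos: [555.1, -77.8, 6.2]
tcp_rot: [-3.138, 0.008, 0.961]
contact_force: [-4.3, -5.4, 2.3]
opening: 0.298
clock: 6.05
eef_pos: [557.2, -74.1, 6.3]
tcp_rot: [-3.136, 0.011, 0.961]
contact_force: [-4.0, -5.9, 2.7]
opening: 0.294
54.90423452903842 -1.9814873891182536 -7.133738166673536
```

View pics/s4.png

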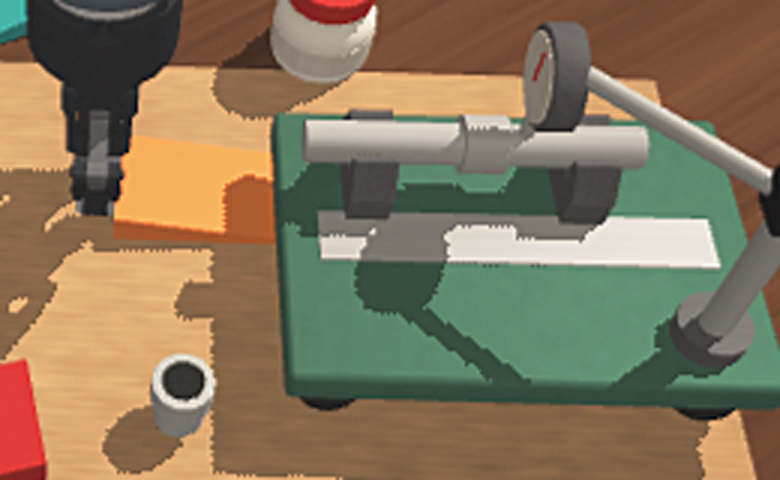

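```bash

python3 -m jog '180 3 0.4 0 0 0 0;180 3 0.4 0 0 0 0'
python3 -m jog '180 3 0.4 0 0 0 0;180 3 0.4 0 0 0 0'
```

```text
clock: 6.27
eef_pos: [559.8, -70.5, 6.2]
tcp_rot: [-3.134, 0.014, 0.961]
contact_force: [-6.0, -7.1, 5.4]
opening: 0.295
clock: 6.43
eef_pos: [562.0, -67.3, 6.2]
tcp_rot: [-3.132, 0.018, 0.962]
contact_force: [-4.2, -6.9, 4.6]
opening: 0.294
```

```bash

python3 -m jog '180 3 0.3 0 0 0 0;180 2.5 0.3 0 0 0 0'
python3 - <<'E'
from h import *
from rig import r
s=r.sense();p=s["eef_pos"]
u=np.array([.574,.819]);v=np.array([.819,-.574]);d=p[:2]-np.array([527.3,-120.2]);print(d@u,d@v,s["contact_force"][:2]@u)
im=optics.grab_frame("scene");cv2.imwrite("pics/s5.png",cv2.resize(im[160:320,320:580,::-1],None,fx=3,fy=3,interpolation=2))
E
```

```text
clock: 6.6
eef_pos: [564.0, -64.3, 6.2]
tcp_rot: [-3.13, 0.021, 0.962]
contact_force: [-4.2, -6.0, 4.1]
opening: 0.291
66.79707455681616 -2.0419434120308395 -7.37955630930383
```

View pics/s5.png

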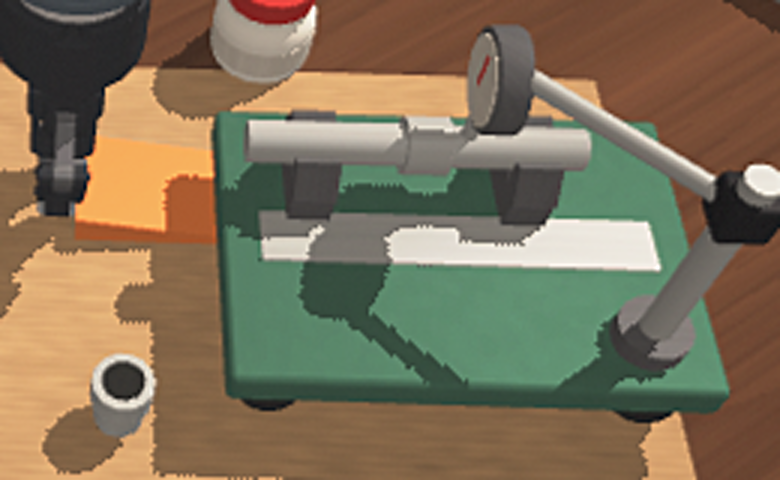

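```bash

python3 -m jog '180 2.5 0.2 0 0 0 0;180 0.5 0 0 0 0 0'
python3 -m jog '180 2.5 0.2 0 0 0 0;180 0.5 0 0 0 0 0'
```

```text
clock: 6.82
eef_pos: [565.1, -62.6, 6.3]
tcp_rot: [-3.129, 0.023, 0.962]
contact_force: [-0.7, -0.9, 0.2]
opening: 0.293
clock: 6.98
eef_pos: [566.2, -60.9, 6.2]
tcp_rot: [-3.128, 0.024, 0.962]
contact_force: [-0.9, -2.2, 1.5]
opening: 0.291
```

```bash

python3 -m jog '180 2.5 0.2 0 0 0 0'
python3 -m jog '180 2.5 0.2 0 0 0 0'
python3 - <<'E'
from h import *
from rig import r
im=optics.grab_frame("scene");cv2.imwrite("pics/s6.png",cv2.resize(im[160:320,320:580,::-1],None,fx=3,fy=3,interpolation=2))
E
```

```text
clock: 7.07
eef_pos: [566.9, -59.6, 6.2]
tcp_rot: [-3.127, 0.026, 0.963]
contact_force: [-6.9, -11.2, 7.3]
opening: 0.297
clock: 7.15
eef_pos: [567.3, -58.7, 6.2]
tcp_rot: [-3.126, 0.029, 0.963]
contact_force: [-8.0, -13.9, 8.7]
opening: 0.296
```

View pics/s6.png

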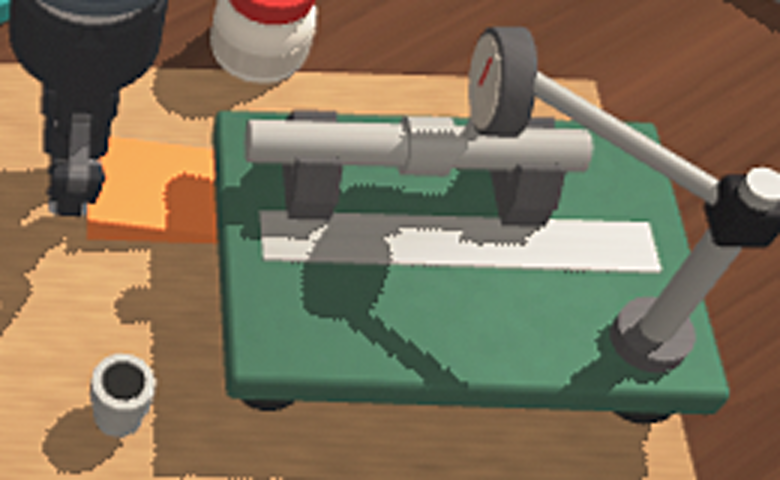

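The resistance climbed from about 8 N to 13 N and then 16 N, at 73 mm of travel (72 expected). The far foot has landed, so I'll back off straight.

```bash

python3 -m jog '180 -4 0 0 0 0 0;180 -8 0 0 0 0 0;180 -12 0 0 0 0 0;180 -15 0 0 0 0 0;180 -15 0 0 0 0 0'
python3 -m jog '180 0 0 -15 0 0 0;180 0 0 -35 0 0 0;180 0 0 -38 0 0 0;180 -20 0 -30 0 0 0;180 -38 0 0 0 0 0'
python3 -m jog '180 -38 0 0 0 0 0;180 -38 0 0 0 0 0;180 -38 0 0 0 0 0;180 -38 0 0 0 0 0;180 0 0 0 0 0 0'
python3 - <<'E'
from h import *
for n in("scene","top"):
    im=optics.grab_frame(n);cv2.imwrite(f"pics/{n}7.png",im[:,:,::-1])
E
```

```text
clock: 7.62
eef_pos: [536.7, -103.7, 7.8]
tcp_rot: [-3.128, 0.026, 0.965]
contact_force: [-0.0, -0.4, 1.1]
opening: 0.293
clock: 8.03
eef_pos: [501.1, -154.0, 129.1]
tcp_rot: [-3.122, 0.028, 0.964]
contact_force: [1.3, -1.3, 0.8]
opening: 0.29
clock: 8.45
eef_pos: [405.5, -289.9, 137.2]
tcp_rot: [-3.13, 0.027, 0.963]
contact_force: [0.1, 0.6, 0.5]
opening: 0.294
```

View pics/scene7.png

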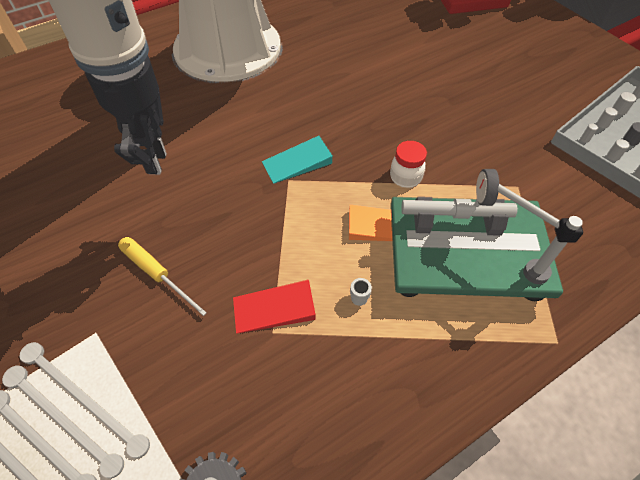

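View pics/top7.png

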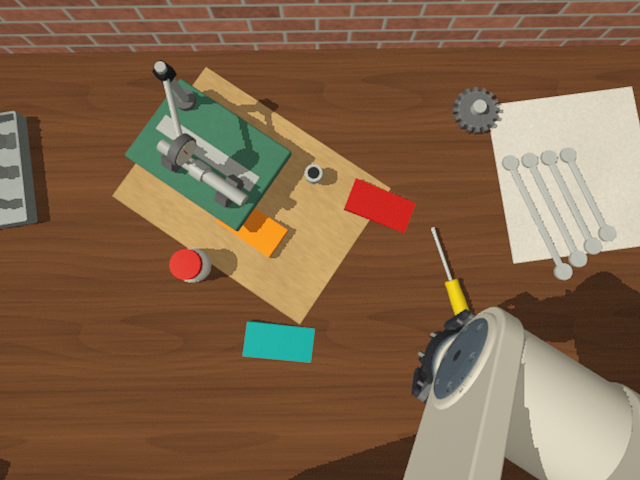

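```bash
python3 - <<'E'
from h import *
for n in("scene","top"):
    k=(510,180,130,140) if n=="scene" else (110,50,200,220)
    o=[]
    for i in(0,7):
        im=cv2.imread(f"pics/{n}{i}.png");x,y,w,h=k;o.append(cv2.resize(im[y:y+h,x:x+w],None,fx=3 if n=="scene" else 1.9,fy=3 if n=="scene" else 1.9,interpolation=2))
    cv2.imwrite(f"pics/{n}cmp.png",np.hstack(o))
for i in (0,7):
    im=cv2.cvtColor(cv2.imread(f"pics/top{i}.png"),cv2.COLOR_BGR2RGB)
    for nm,lo,hi in(("orange",(10,190,120),(22,255,255)),("green",(60,90,30),(85,255,140))):
        m=mask(im,lo,hi);c=max(cv2.findContours(m,0,2)[0],key=cv2.contourArea)
        print(i,nm,cv2.approxPolyDP(cv2.convexHull(c),2.5,True)[:,0].tolist())
E
```

```text
0 orange [[273, 220], [326, 255], [308, 282], [256, 245]]
0 green [[178, 80], [290, 155], [238, 231], [126, 157]]
7 orange [[217, 220], [256, 209], [287, 231], [267, 256]]
7 green [[180, 79], [290, 153], [238, 229], [126, 156]]
```

View pics/scenecmp.png

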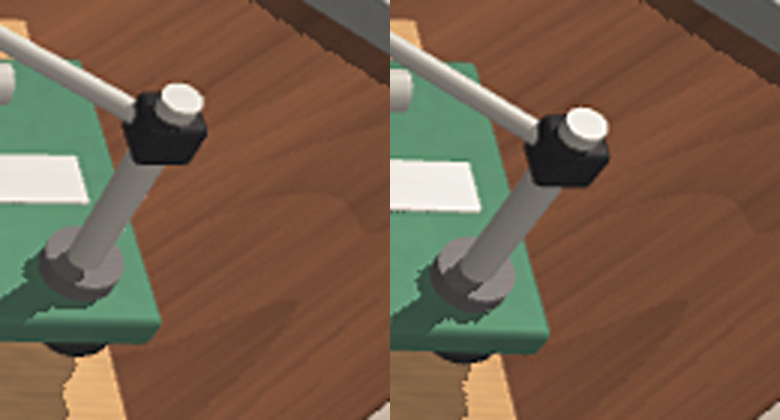

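View pics/topcmp.png

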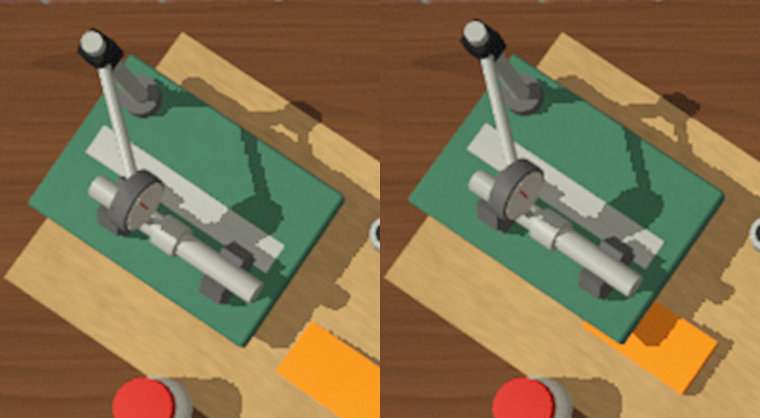

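```bash
python3 - <<'E'
from h import *
print("cap before",tri((159.5,72.6),(570.3,212.3)),"after",tri((160.5,67.4),(575.3,221)))
print("plate corner far", tri((178,80),(562,287)),tri((180,79),(510+157/3,180+334/3)))
A=[(178,80),(290,155),(238,231),(126,157)];B=[(180,79),(290,153),(238,229),(126,156)]
print("base disc after z~52",onz("scene",(537.7,269),52),onz("top",(110+144/1.9,50+92/1.9),52))
h=(onz("top",(287,231),20)+onz("top",(267,256),20))/2
print("heel",h)
P=[onz("top",p,48) for p in B];c=sum(P)/4;print("centre",c)
ex=(P[0]-P[1]+P[3]-P[2]);ex/=np.linalg.norm(ex);ey=np.array([-ex[1],ex[0],0])
f=c-95*ex+60*ey;print("yaw",np.degrees(np.arctan2(ex[1],ex[0])),"foot",f, "toe past foot",120+(h-f)@ex,"lat",(h-f)@ey)
print("expected column tip move dirs: away from short foot:",-(-95*ex+60*ey)/112*10.5)
E
```

```text
cap before (array([814.3, 105.6, 192.8]), np.float64(4.913602874051882)) after (array([825.1, 106.4, 186.5]), np.float64(4.606616428018503))
plate corner far (array([862.8, 119.9,  60.3]), np.float64(2.32779706920584)) (array([867.1, 118.2,  55.5]), np.float64(2.9894396379050154))
base disc after z~52 [821.9 120.8  52. ] [831.7 107.3  52. ]
heel [574.1 -49.7  20. ]
centre [732.2  67.6  48. ]
yaw 55.44714158850062 foot [628.9  23.4  48. ] toe past foot 28.700041248263346 lat 3.7501731929876243
expected column tip move dirs: away from short foot: [ 9.7  4.1 -0. ]
```

```bash
python3 -m jog '180 0 0 -10 0 0 0;180 0 0 0 0 0 0;180 0 0 0 0 0 0;180 0 0 0 0 0 0;180 0 0 0 0 0 0'
python3 - <<'E'
from h import *
from rig import ticket
a=cv2.imread("pics/top7.png")[:, :, ::-1];b=optics.grab_frame("top")
print("diff around stand/wedge",cv2.absdiff(a,b)[50:330,100:400].max())
print(ticket.sign_off())
E
```

```text
clock: 8.97
eef_pos: [409.2, -284.2, 147.9]
tcp_rot: [-3.13, 0.025, 0.966]
contact_force: [0.1, 0.3, -0.8]
opening: 0.294
diff around stand/wedge 20
the job is handed in; nothing more can be done
None
```

I pushed the wedge with both fingertips on its heel, thin end first, along the bench and under the short foot. The job is handed in at about 9 s on the clock, with the hand well clear.

**Pushing force:** It stayed around 6–9 N as the wedge went in, then climbed to 13 N and 16 N at about 73 mm of travel, against about 72 mm estimated. I stopped there and backed straight off.

**Last picture checks:**
- **Tilt:** The tip of the dial column moved about 11 mm and dropped about 6 mm, and the far plate corner dropped about 5 mm. That matches the 3.4° tilt being taken out and the far foot landing.
- **Stand position:** The plate's middle stayed within about 2 mm of where it was.
- **Wedge position:** The toe is about 29 mm past the short foot's centre, against 27 mm nominal. That is within my camera error of about 3 mm. The wedge sits about 4 mm to one side of the foot's centre line.
- **Bystanders:** The socket, jar and screwdriver look unmoved by eye; I did not measure them.
- **Settling:** Two top pictures half a second apart differed by at most 20 of 255 grey levels around the stand and wedge. I took that as nothing moving, without looking at the second picture.

**Not confirmed:**
- The far foot touching the bench and the stand no longer rocking are inferred from the force rise and the tilt change. I could not see the foot's contact or test the rocking without touching the stand.
- Corner heights from the two cameras are only good to about 5 mm, so they are weak evidence on their own.
- A rough check of whether the column stands upright disagreed between the two views by about 15 mm, so I did not use it.

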